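Start a leak test at the throttle-body bench

TASK

Start a leak test on the throttle body in the test nest. First push the knob on top of the nest straight down until the seal plunger is fully home on the bore; then switch the air on by pressing the raised end of the rocker switch fully down; then press the round button on its grey box all the way in and let it come back up. Keep to this order, leave the square key unpressed, pick nothing up, and leave the other parts and tools standing where they are.

Things in the scene. Friction and masses are not known exactly. Their poses are not given: they have to be found in the camera images.
- nest: Fixed test nest: steel base plate 150 (x) x 140 (y) x 15 mm, origin at the centre of its underside. Two aluminium posts at y = +-58 mm carry a crossbar along y, 32 mm wide, whose top is 150 mm up (154 mm at the brass bush in its middle). The plunger passes down through the bush on the nest's vertical centre line. x, y and yaw vary.
- plunger (a joint): How far the seal plunger has been pushed down, m: 0 fully up, 0.030 fully home at a hard stop, the rubber plug then in the bore. Starts between 0 and 0.006. It slides stiffly, needs about 4 N plus a little for speed (12 N per m/s) all along its travel, and stays where it is left.
- plunger_top (a point): Centre of the flat top of the plunger's black knob (44 mm diameter, flat over 36 mm, 20 mm high), on the nest's centre line; 205 mm above the table when fully up, 175 mm when fully home. Pushed straight down.
- throttle: Aluminium throttle body (loose, about 0.45 kg) sitting in the nest under the plunger: flange 76 x 76 mm, bore upright, 70 mm high, motor housing on its +x side. Origin at the centre of its underside, 15 mm above the table. It must stay seated.
- rocker_box: Fixed grey control box 80 x 80 x 45 mm on the table; origin at the centre of its underside, z up, yaw varies. Three boxes of this kind stand on the table and their places are swapped from run to run. This one carries the rocker switch, along the box's x axis; the raised end is on the box's +x side and the box may point any way.
- rocker (a joint): Tilt of the rocker, rad: 0 off (the +x end raised), 0.44 on (the +x end fully down, hard stop). Starts between 0 and 0.04. It turns with a stiff hinge (0.06 N m, so 2.4 N at the raised-end point and about 5 N if pushed 12 mm from the pivot) and stays where it is left.
- rocker_raised_end (a point): Point on the top face of the rocker's raised end, 25 mm from the pivot along the rocker; moves with it. The rocker is a flat white paddle 68 mm long, a thin dark line across it near the raised end,, 36 mm wide, 14 mm thick, pivoted at its middle 62 mm above the table. This point is 74 mm above the table when off (paddle sloping 0.22 rad), 63 mm when on (sloping 0.22 rad the other way).
- start_box: Fixed grey control box 80 x 80 x 45 mm on the table; origin at the centre of its underside, z up, yaw varies. Three boxes of this kind stand on the table and their places are swapped from run to run. This one carries the round start button, in its middle.
- start (a joint): How far the round button is in, m: 0 out, 0.008 all the way in (hard stop). Springs back by itself; 1.8 N to begin, 6.6 N when all the way in.
- start_top (a point): Centre of the top of the round white button (42 mm diameter mushroom head, flat over 32 mm); 74 mm above the table when out, 66 mm when in.
- key_box: Fixed grey control box 80 x 80 x 45 mm on the table; origin at the centre of its underside, z up, yaw varies. Three boxes of this kind stand on the table and their places are swapped from run to run. This one carries the square key (abort), which is to be left alone.
- key (a joint): How far the square key is in, m: 0 out, 0.006 in. Springs back by itself; 1.8 N to begin. Leave it out.
- key_top (a point): Centre of the top of the square white key (36 x 36 mm), 69 mm above the table. Not to be pressed.
- throttle_b: Bystander: another loose throttle body standing on the table like the one in the nest, origin at the centre of its underside.
- throttle_c: Bystander: a third loose throttle body, the same.
- tape: Bystander: roll of pale tape (a ring) lying flat, 68 mm diameter, 24 mm high, origin at the centre of its underside.
- sealant: Bystander: small white bottle, 32 mm diameter, 75 mm high, standing; origin at the centre of its underside.
- driver: Bystander: screwdriver lying on the table along its x axis.
- cover: Bystander: round black gear cover, 52 mm diameter, 22 mm high, origin at the centre of its underside.
Things that resemble listed ones, but are neither listed nor needed, are in the scene too. What is shaped like the start_box but pink or purple is not meant.

How it is judged:
By the outcome, as a careful person would: the job done as asked, in the order asked, and still so for the second after the job is handed in, with the robot touching nothing.
It also fails if it takes over 48 s, if anything falls off the work surface, if the arm or the gripper's body presses on something with over 40 N, if the wrist force passes 120 N, or if a joint passes its speed limit or range.

ROBOT

A 7-joint arm with a two-finger parallel gripper is mounted at the origin on the work surface. World frame = base frame: x ahead of the robot, y to its left, z up, the work surface at z = 0. Lengths are in m, angles in rad, forces in N, time in s.
With the tool pointing down it reaches from about 0.35 to 0.9 m from the base axis. Payload 8.1 kg.
Tool frame: the origin (TCP) lies on the centre line of the jaws, within the pads' length; the fingertips stand 19 mm ahead of it and the grasp point (between the pads) is the TCP (arm.tip_reach is the distance from the TCP to the fingertips, in m); z points along the fingers, y is the line along which they close (so a half turn about z gives the same grasp; the last joint's range is limited). The gripper opens to 92 mm and grips with 3 to 60 N. Pads are 19 mm wide; open, the fingers measure 130 mm over their backs; the gripper's body (75 mm by 190 mm) begins 47 mm behind the grasp point.
Start: joints at [-1.445, 0.434, 0.025, 1.573, -0.012, 1.134, -0.075], TCP at [0.142, 0.609, 0.246] pointing down, gripper open.
Joint ranges: [-2.62, 2.62], [-0.44, 2.09], [-1.27, 1.32], [0.08, 2.57], [-1.32, 4.46], [0.12, 2], [-2.74, 2.74]. Speed limits (rad/s): [2.22, 2.22, 3.01, 3.01, 3.14, 3.14, 3.14].

INTERFACE

Orientations are given as a rotation vector (axis times angle).
In Python, from cell import arm gives the robot as it stands.
- The arm moves only by the tool arm_command, never from a script. Its argument "targets" is a list that holds one entry, the list of rows, each a list of 6 numbers: the shift along the tool's x, y, z in m, then the turn, a rotation vector about the tool's x, y, z in rad. A call has 1 to 10 rows; each row shifts and turns the commanded pose from where the row before left it, along the tool's axes as they then stand; what a row does not reach is not made up. A row lasts 1/8 s, in which the tool goes at most 62.5 mm and 10.7 degrees, less where a joint would pass 70% of its speed; a pose out of reach is approached as far as the arm can. A call with a gripper value outside its range is refused whole. "jaw" is the finger opening in m, from 0 to 0.0918, set as the call begins (left out, the last holds). The fingers move at their own pace and stop on an object; "newtons" is the grip in N (left out, the last holds). Time passes only in rows, so rows that do not move let the fingers close. It gives the time, the measured TCP pose, the force, the opening and the grip force at its end, in the units of the state.
- arm.observe(): the state, without advancing time (a new reading comes with each control period).
- arm.get_image(name): name is "scene" or "top" or "wrist"; returns a dict with "pixels" (480x640x3 uint8, red, green, blue), "z_map" (480x640 float32, m along the optical axis (not along the pixel's ray), 0 where there is no reading), "fx", "fy", "cx", "cy" (pixels), "xyz" and "rotation" of the camera in the world; the wrist camera has in their place "T_tool_cam" (4x4, takes a point from camera to tool coordinates, whose origin is the TCP and whose axes are the flange's). Camera axes: x right, y down, z forward; pixel columns grow to the right and rows downward; lengths in m; the calibration is good to about 2 mm. A picture is of the moment at which its call begins: read the wrist's pose just before it.
- arm.sign_off(): hands the job in; it is judged then, once.
The state is a dict: "clock": time; "joints": joint angles; "dq": joint speeds; "joint_efforts": joint torques, N m; "position": TCP position; "ee_rot": TCP orientation; "force": force on the tool from outside, world axes, zero at the start; "ft_torque": the same for the moment, N m; "width": opening from 0.0 (shut) to 1.0 (fully open); "gripper_force": force on a finger pad.
Only numpy, scipy, OpenCV 4.12 (cv2) and the standard library are available. Lean on these libraries where they do the work, as an engineer would, in place of code of your own. Each camera call takes 0.05 s, during which the arm holds its last target. There are 200 camera calls.

## Working session

There is one attempt and no reset: what is moved stays moved. The work goes in short steps, Python scripts to look and compute and a tool call to move; the robot and the scene stay as the last step left them, time stands still between calls to the robot, and variables do not carry over. Pictures are saved under pics/ and viewed, at most 10 in all, crops included, and the job is handed in when it is done.

Besides the shell and the picture viewer there is one more tool, called after ">>>" as a command line: name --argument value ..., lists and objects as JSON in quotes. arm_command: Moves the arm, as the interface text tells. Its arguments: {"type":"object","properties":{"targets":{"type":"array","items":{"type":"array","items":{"type":"array","items":{"type":"number"}}}},"jaw":{"type":"number"},"newtons":{"type":"number"}},"required":["targets"]}

```bash
mkdir -p pics; cat > h.py <<'E'
import numpy as np,cv2
from cell import arm
def shot(n,f=None):
    o=arm.observe(); d=arm.get_image(n)
    if f: cv2.imwrite('pics/'+f,d['pixels'][:,:,::-1])
    return o,d
def cloud(d):
    z=d['z_map']; v,u=np.mgrid[:480,:640]
    p=np.stack([(u-d['cx'])/d['fx']*z,(v-d['cy'])/d['fy']*z,z],-1)
    return p@np.array(d['rotation']).T+np.array(d['xyz'])
E
python3 - <<'E'
from h import *
o,d=shot('top','top.png'); np.savez('top.npz',**d); print(o['clock'],o['position'],o['ee_rot'],o['force'],d['xyz'],d['rotation'],d['fx'])
o,d=shot('scene','scene.png'); np.savez('scene.npz',**d)
print(d['xyz'],d['rotation'],d['fx'])
E
```

```text
0.0 [0.14171028 0.60823865 0.24492942] [-3.58751824e-01 -3.12098018e+00  2.47695876e-03] [ 0.9604308   1.34293164 -0.64191208] [ 0.47530309 -0.09647836  1.46405121] [-2.22743768  2.16651653 -0.03063413] 600.9691055515453
[ 1.67667862 -0.3892923   0.91268412] [-1.7704203  -1.35687283  0.7338572 ] 623.2071768209646
```

View pics/top.png

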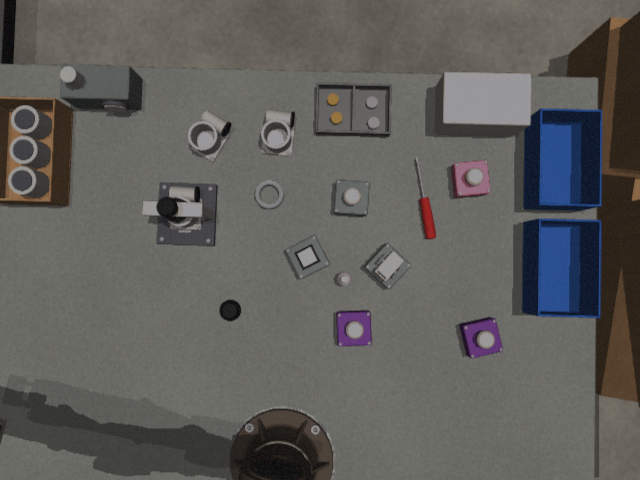

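View pics/scene.png

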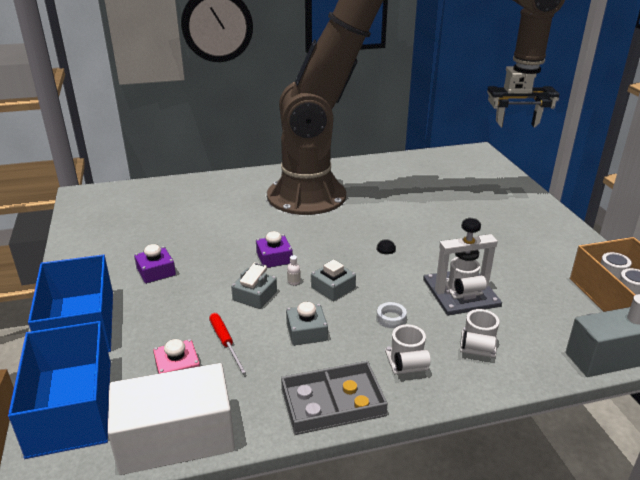

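The top view shows the nest knob at (168,208), and the plunger is up. There are four round buttons besides the one on the grey box at (352,197): purple boxes at (354,329) and (482,338), and a pink one at (471,178). Only the grey box fits. The rocker box is at (387,265), and the square key at (308,257) is to be avoided.

```bash
cat >> h.py <<'E'
from scipy.spatial.transform import Rotation as R
def fix(d):
    d=dict(d); r=np.array(d['rotation']); d['rotation']=R.from_rotvec(r).as_matrix() if r.shape==(3,) else r
    return d
def ray(d,u,v,z):
    w=d['rotation']@np.array([(u-d['cx'])/d['fx'],(v-d['cy'])/d['fy'],1]); c=np.array(d['xyz'])
    return c+w*(z-c[2])/w[2]
E
python3 - <<'E'
from h import *
d=fix(np.load('top.npz')); P=cloud(d); im=d['pixels']
hsv=cv2.cvtColor(im,cv2.COLOR_RGB2HSV)
def blob(name,c,r,mask,z):
    m=np.zeros((480,640),np.uint8); u,v=c
    m[v-r:v+r,u-r:u+r]=mask[v-r:v+r,u-r:u+r]
    n,l,s,ce=cv2.connectedComponentsWithStats(m); k=1+np.argmax(s[1:,4]); m=l==k
    rect=cv2.minAreaRect(np.argwhere(m)[:,::-1].astype(np.float32))
    q=P[m]; print(name,ce[k].round(1),s[k],'ray',ray(d,*ce[k],z).round(4),'depth med',np.median(q,0).round(4),'z rng',np.percentile(q[:,2],[5,95]).round(3))
    print('  corners',[ray(d,*p,z)[:2].round(4).tolist() for p in cv2.boxPoints(rect)])
    return m
w=((hsv[...,2]>125)&(hsv[...,1]<60)).astype(np.uint8)
kn=(P[...,2]>.165)&(hsv[...,2]<60)
blob('knob',(168,208),16,kn.astype(np.uint8),.203)
bar=((P[...,2]>.135)&(P[...,2]<.165)).astype(np.uint8); blob('bar',(172,209),40,bar,.150)
blob('start',(352,197),20,w,.074); m=blob('rocker',(387,265),22,w,.064); blob('key',(308,257),20,w,.069)
q=P[m]; A=np.c_[q[:,:2]-q[:,:2].mean(0),np.ones(len(q))]; print('rocker slope',np.linalg.lstsq(A,q[:,2],rcond=None)[0])
s=fix(np.load('scene.npz'))
a=cv2.resize(im[235:295,350:425],(600,480),interpolation=cv2.INTER_CUBIC)
b=cv2.resize(s['pixels'][220:345,220:360],(538,480),interpolation=cv2.INTER_CUBIC)
cv2.imwrite('pics/crop.png',cv2.resize(np.hstack([a,b]),(800,338))[:,:,::-1])
E
```

```text
knob [166.7 206.4] [157 196  21  21 332] ray [0.5851 0.2438 0.203 ] depth med [0.5856 0.2443 0.2013] z rng [0.194 0.206]
  corners [[0.5726, 0.2706], [0.6117, 0.2566], [0.5968, 0.2163], [0.5578, 0.2303]]
bar [189.3 209.1] [173 201  31  16 401] ray [0.5851 0.2081 0.15  ] depth med [0.585  0.2081 0.1502] z rng [0.142 0.155]
  corners [[0.5694, 0.2436], [0.6023, 0.2434], [0.6013, 0.1779], [0.5685, 0.1781]]
start [352.3 195.5] [345 188  16  16 199] ray [ 0.6332 -0.1519  0.074 ] depth med [ 0.6327 -0.1514  0.0744] z rng [0.069 0.079]
  corners [[0.6503, -0.1346], [0.6512, -0.1694], [0.6163, -0.1703], [0.6153, -0.1355]]
rocker [389.7 264.8] [375 251  28  30 373] ray [ 0.4751 -0.2436  0.064 ] depth med [ 0.4749 -0.2435  0.0691] z rng [0.061 0.077]
  corners [[0.4602, -0.2084], [0.5091, -0.249], [0.4869, -0.2756], [0.4381, -0.2351]]
key [306.8 256.6] [298 248  19  18 212] ray [ 0.4887 -0.0504  0.069 ] depth med [ 0.4882 -0.0506  0.0695] z rng [0.065 0.075]
  corners [[0.4955, -0.0278], [0.5112, -0.0571], [0.4819, -0.0728], [0.4662, -0.0435]]
rocker slope [-0.12803672  0.17919026  0.0690863 ]
```

View pics/crop.png

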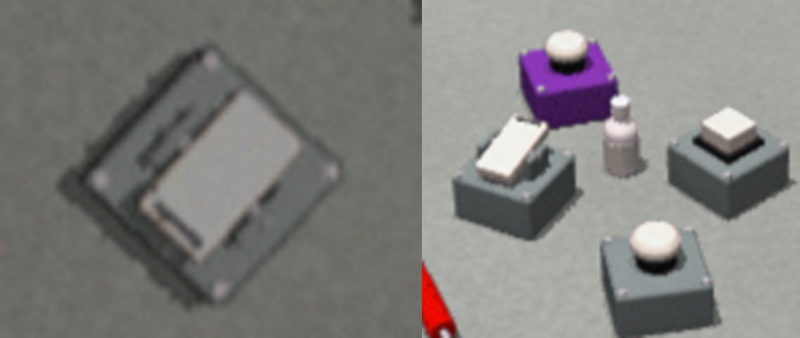

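The crop confirms it. The rocker's dark line (its raised end) is at lower left, which is world −x,+y, and the depth slope agrees. The grey start box carries a round button and the key is square. The knob centre is (0.585, 0.244) at about 0.203 m, rocker raised end (0.456, −0.227), start (0.633, −0.152). These heights match the given values, so I'll move over the knob with the jaws closed.

>>> arm_command --targets '[[[-0.034,-0.017,0,0,0,0],[-0.034,-0.017,0,0,0,0],[-0.034,-0.017,0,0,0,0],[-0.034,-0.017,0,0,0,0],[-0.034,-0.017,0,0,0,0],[-0.034,-0.017,0,0,0,0],[-0.034,-0.017,0,0,0,0],[-0.034,-0.017,0,0,0,0],[-0.034,-0.017,0,0,0,0],[-0.034,-0.017,0,0,0,0]]]' --jaw 0 --newtons 20

```text
clock: 1.35
position: [0.435, 0.365, 0.2454]
ee_rot: [-0.359, -3.121, 0.001]
force: [0.6, -0.6, 0.4]
width: 0.004
gripper_force: 0.0
```

```bash
cat >> h.py <<'E'
def togo(x,y,z,ydir=None):
    o=arm.observe(); M=R.from_rotvec(o['ee_rot']).as_matrix()
    print('t',round(o['clock'],2),'pos',np.round(o['position'],4),'F',np.round(o['force'],1),'w',round(float(o['width']),3),'tip z',round(o['position'][2]-.019,4))
    print('axes',M.round(3).tolist()); print('tool shift',(M.T@(np.array([x,y,z])-o['position'])).round(4))
    if ydir is not None:
        a=M.T@np.array([*ydir,0]); t=np.arctan2(-a[0],a[1]); t=(t+np.pi/2)%np.pi-np.pi/2; print('turn z',t.round(4),'q7',o['joints'][6])
E
python3 -c "
from h import *
togo(.585,.244,.245)"
```

```text
t 1.35 pos [0.435  0.365  0.2454] F [ 0.6 -0.6  0.4] w 0.004 tip z 0.2264
axes [[-0.974, 0.227, -0.0], [0.227, 0.974, -0.0], [0.0, -0.0, -1.0]]
tool shift [-0.1735 -0.0838  0.0004]
```

>>> arm_command --targets '[[[-0.035,-0.017,0,0,0,0],[-0.035,-0.017,0,0,0,0],[-0.035,-0.017,0,0,0,0],[-0.035,-0.017,0,0,0,0],[-0.0335,-0.0158,0,0,0,0],[0,0,0,0,0,0]]]'

```text
clock: 2.1
position: [0.5864, 0.2415, 0.2451]
ee_rot: [0.367, 3.119, -0.003]
force: [0.1, 0.0, -0.3]
width: 0.007
gripper_force: 0.0
```

```bash
python3 -c "
from h import *
togo(.585,.244,.245)
o,d=shot('wrist','w1.png'); np.savez('w1.npz',**d)
T=np.array(d['T_tool_cam']); print(T.round(3))
W=np.eye(4);W[:3,:3]=R.from_rotvec(o['ee_rot']).as_matrix();W[:3,3]=o['position']
C=W@T; d['rotation']=C[:3,:3]; d['xyz']=C[:3,3]; P=cloud(d)
m=(P[...,2]>.19)&(P[...,2]<.21)&(np.hypot(P[...,0]-.585,P[...,1]-.244)<.05)
q=P[m]; print(m.sum(), q.min(0),q.max(0),np.median(q,0))
s=fix(shot('top','top2.png')[1])
"
```

```text
t 2.1 pos [0.5864 0.2415 0.2451] F [ 0.1  0.  -0.3] w 0.007 tip z 0.2261
axes [[-0.973, 0.232, 0.0], [0.232, 0.973, -0.002], [-0.001, -0.002, -1.0]]
tool shift [0.0019 0.0021 0.0001]
[[-0.    -0.952 -0.307  0.083]
 [ 1.     0.    -0.001  0.001]
 [ 0.001 -0.307  0.952 -0.14 ]
 [ 0.     0.     0.     1.   ]]
3772 [0.56486788 0.22682895 0.19001023] [0.6024254  0.2701563  0.20541898] [0.57869794 0.25152268 0.20255525]
```

View pics/w1.png

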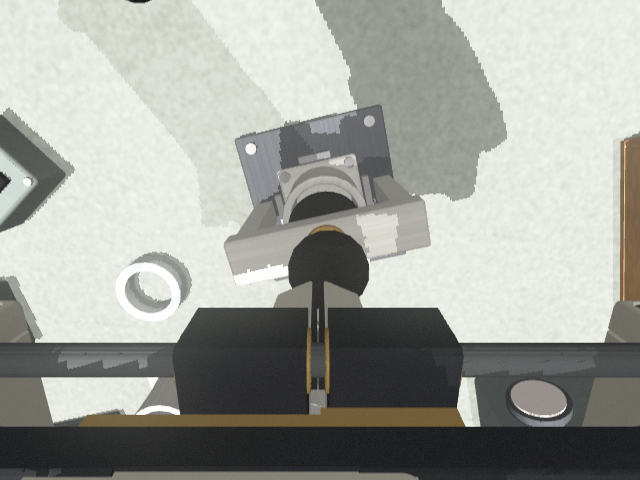

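The wrist view shows the knob at (328,265), directly ahead of the closed fingertips (column 319). It lies about 4 mm in tool +y, so I'll correct by that and push down.

>>> arm_command --targets '[[[0.002,0.004,0,0,0,0],[0,0,0.01,0,0,0],[0,0,0.008,0,0,0],[0,0,0.006,0,0,0],[0,0,0.006,0,0,0],[0,0,0.006,0,0,0],[0,0,0.006,0,0,0],[0,0,0.005,0,0,0],[0,0,0.002,0,0,0],[0,0,0,0,0,0]]]'

```text
clock: 3.45
position: [0.5836, 0.2493, 0.1964]
ee_rot: [0.359, 3.121, -0.0]
force: [-0.5, -0.1, -1.2]
width: 0.006
gripper_force: 0.0
```

>>> arm_command --targets '[[[0,-0.003,0,0,0,0],[0,0,0.0015,0,0,0],[0,0,0.001,0,0,0]]]'

```text
clock: 3.82
position: [0.583, 0.2457, 0.1945]
ee_rot: [0.36, 3.12, -0.001]
force: [-1.0, -3.3, 4.0]
width: 0.005
gripper_force: 2.0
```

>>> arm_command --targets '[[[0,0,0.001,0,0,0],[0,0,0,0,0,0]]]'

```text
clock: 4.08
position: [0.583, 0.2457, 0.1943]
ee_rot: [0.36, 3.12, -0.0]
force: [-2.9, -3.8, 9.5]
width: 0.008
gripper_force: 5.4
```

>>> arm_command --targets '[[[0,0,0.001,0,0,0],[0,0,0.001,0,0,0],[0,0,0,0,0,0]]]'

```text
clock: 4.45
position: [0.5831, 0.2458, 0.1941]
ee_rot: [0.36, 3.119, 0.001]
force: [-7.7, -6.2, 25.6]
width: 0.007
gripper_force: 12.6
```

Force climbs to 25 N at tip height 0.1751 m, which matches the hard stop at 0.175 m, so the plunger is home. I'll retreat straight up and go to the rocker.

>>> arm_command --targets '[[[0,0,-0.012,0,0,0],[0,0,-0.025,0,0,0],[0,0,-0.025,0,0,0],[0.001,-0.035,0,0,0,0],[0.001,-0.045,0,0,0,0],[0.001,-0.045,0,0,0,0],[0.001,-0.045,0,0,0,0],[0.001,-0.045,0,0,0,0],[0.001,-0.045,0,0,0,0],[0.001,-0.045,0,0,0,0]]]'

```text
clock: 5.7
position: [0.5063, -0.05, 0.2533]
ee_rot: [0.358, 3.121, 0.001]
force: [-0.3, -0.3, -0.5]
width: 0.004
gripper_force: 0.0
```

>>> arm_command --targets '[[[0.001,-0.045,0,0,0,0],[0.001,-0.045,0,0,0,0],[0.001,-0.045,0,0,0,0],[0,-0.03,0,0,0,0],[0,0,0,0,0,0.155],[0,0,0,0,0,0.155],[0,0,0,0,0,0.155],[0,0,0,0,0,0]]]'

```text
clock: 6.7
position: [0.4664, -0.2087, 0.2532]
ee_rot: [1.066, 2.955, 0.0]
force: [-0.3, 0.1, -0.9]
width: 0.003
gripper_force: 0.0
```

```bash
python3 -c "
from h import *
togo(.4557,-.2268,.245,(.64,.77))
o,d=shot('top'); d=fix(d); P=cloud(d); im=d['pixels']
k=P[190:225,150:190]; hv=im[190:225,150:190].max(-1)
m=(k[...,2]>.155)&(hv<60); print('knob now',m.sum(),np.median(k[m],0),k[m][:,2].max())
o,d=shot('wrist','w2.png')
T=np.array(d['T_tool_cam']);W=np.eye(4);W[:3,:3]=R.from_rotvec(o['ee_rot']).as_matrix();W[:3,3]=o['position']
C=W@T; d['rotation']=C[:3,:3]; d['xyz']=C[:3,3]; np.savez('w2.npz',**d)
P=cloud(d); h=cv2.cvtColor(d['pixels'],cv2.COLOR_RGB2HSV)
m=(P[...,2]>.055)&(P[...,2]<.085)&(np.hypot(P[...,0]-.4745,P[...,1]+.2425)<.05)&(h[...,2]>150)
q=P[m];r=cv2.minAreaRect(q[:,:2].astype(np.float32)*1000); print(m.sum(),r,cv2.boxPoints(r).round(1).tolist(),q[:,2].min(),q[:,2].max())
"
```

```text
t 6.7 pos [ 0.4664 -0.2087  0.2532] F [-0.3  0.1 -0.9] w 0.003 tip z 0.2342
axes [[-0.77, 0.638, 0.0], [0.638, 0.77, 0.0], [-0.0, 0.0, -1.0]]
tool shift [-0.0033 -0.0208  0.0082]
turn z 0.0009 q7 1.3377647893755016
knob now 309 [0.58453105 0.24387941 0.17450151] 1.4640512065351563
3192 ((473.7828063964844, -239.65835571289062), (55.86531066894531, 67.82213592529297), 47.635005950927734) [[429.8999938964844, -237.39999389648438], [480.0, -283.1000061035156], [517.7000122070312, -241.89999389648438], [467.5, -196.1999969482422]] 0.057331486250460195 0.07878108539936518
```

View pics/w2.png

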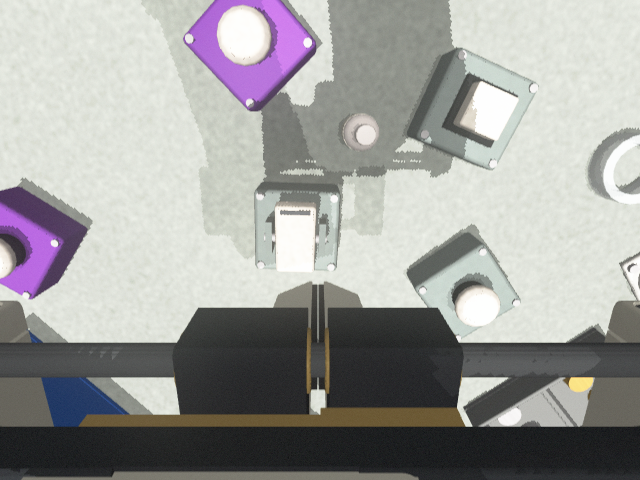

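The knob top now reads 0.1745 m, so the plunger is home. In the wrist view the rocker at (295,235) is aligned with the tool. Its dark line (raised end) is at (295,212), on the tool's +x side, and the key is well away at (487,110). I'll shift over and descend.

>>> arm_command --targets '[[[-0.0036,-0.02,0,0,0,0],[0,0,0.025,0,0,0],[0,0,0.035,0,0,0],[0,0,0.035,0,0,0],[0,0,0.03,0,0,0],[0,0,0.02,0,0,0],[0,0,0.01,0,0,0],[0,0,0,0,0,0]]]'

```text
clock: 7.8
position: [0.456, -0.2266, 0.098]
ee_rot: [-1.066, -2.954, -0.0]
force: [-0.3, 0.4, 0.9]
width: 0.001
gripper_force: 0.0
```

>>> arm_command --targets '[[[0,0,0.004,0,0,0],[0,0,0.004,0,0,0],[0,0,0.003,0,0,0],[0,0,0,0,0,0]]]'

```text
clock: 8.3
position: [0.456, -0.2264, 0.0872]
ee_rot: [-1.068, -2.954, -0.001]
force: [-0.7, 0.6, 2.1]
width: 0.004
gripper_force: 0.9
```

>>> arm_command --targets '[[[0,0,0.002,0,0,0],[0,0,0.002,0,0,0],[0,0,0,0,0,0]]]'

```text
clock: 8.68
position: [0.4558, -0.2261, 0.0843]
ee_rot: [-1.068, -2.954, -0.002]
force: [-8.9, 5.8, 22.8]
width: 0.007
gripper_force: 13.0
```

>>> arm_command --targets '[[[0,0,0.001,0,0,0],[0,0,0.001,0,0,0],[0,0,0,0,0,0]]]'

```text
clock: 9.05
position: [0.4559, -0.2262, 0.0837]
ee_rot: [1.069, 2.954, 0.004]
force: [-13.5, 10.0, 45.6]
width: 0.002
gripper_force: 24.4
```

Hard stop at tip height 0.065 m, as expected for the on position. Now I'll retreat, move over the start button and check both.

>>> arm_command --targets '[[[0,0,-0.01,0,0,0],[0,0,-0.03,0,0,0],[0,0,-0.04,0,0,0],[0,0,-0.02,0,0,0],[-0.0178,0.034,0,0,0,0],[-0.0178,0.034,0,0,0,0],[-0.0178,0.034,0,0,0,0],[-0.0178,0.034,0,0,0,0],[-0.0178,0.034,0,0,0,0],[0,0,0,0,0,0]]]'

```text
clock: 10.3
position: [0.6359, -0.1506, 0.1805]
ee_rot: [1.062, 2.956, 0.001]
force: [0.2, -0.6, -0.1]
width: 0.004
gripper_force: 0.0
```

```bash
python3 -c "
from h import *
togo(.633,-.152,.13)
for n in ('top','scene'):
  o,d=shot(n,n+'3.png'); d=fix(d); P=cloud(d); h=cv2.cvtColor(d['pixels'],cv2.COLOR_RGB2HSV)
  m=(P[...,2]>.056)&(P[...,2]<.085)&(np.hypot(P[...,0]-.4745,P[...,1]+.2425)<.036)&(h[...,2]>110)&(h[...,1]<60)
  q=P[m]; s=(q[:,:2]-[.4745,-.2425])@[-.77,.64]; print(n,m.sum(),'slope',np.polyfit(s,q[:,2],1) if m.sum()>20 else None)
s=d['pixels'][200:360,200:400]; cv2.imwrite('pics/c3.png',cv2.resize(s,(750,600),interpolation=cv2.INTER_CUBIC)[:,:,::-1])
"
```

```text
t 10.3 pos [ 0.6359 -0.1506  0.1805] F [ 0.2 -0.6 -0.1] w 0.004 tip z 0.1615
axes [[-0.771, 0.636, 0.001], [0.636, 0.771, 0.0], [-0.001, 0.001, -1.0]]
tool shift [ 0.0014 -0.003   0.0505]
top 468 slope [-0.20218657  0.06966477]
scene 302 slope [-0.13732067  0.06761853]
```

View pics/c3.png

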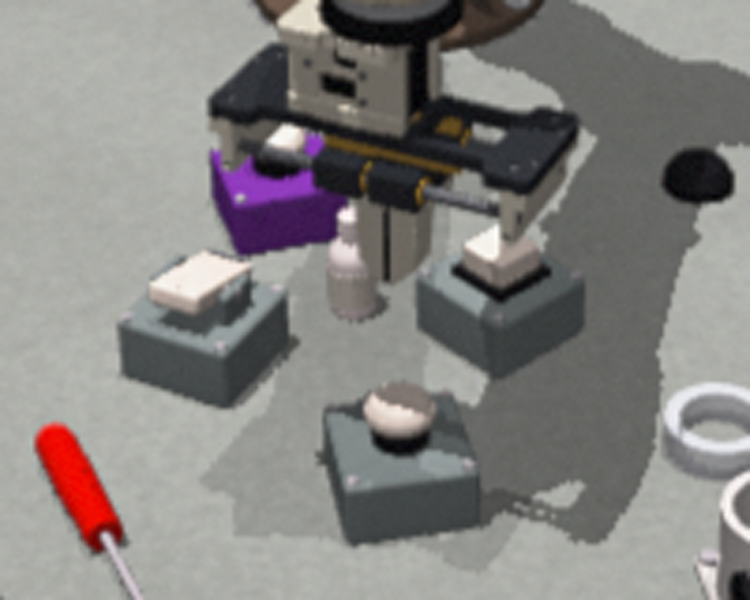

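The rocker has tipped the other way (slope about −0.20, so it is on), and the gripper is above the grey round-button box at (400,410) in the crop. I'll press the button.

>>> arm_command --targets '[[[0.0014,-0.003,0.02,0,0,0],[0,0,0.03,0,0,0],[0,0,0.02,0,0,0],[0,0,0.008,0,0,0],[0,0,0.006,0,0,0],[0,0,0.005,0,0,0],[0,0,0.004,0,0,0],[0,0,0.002,0,0,0],[0,0,0,0,0,0]]]'

```text
clock: 11.52
position: [0.6306, -0.1547, 0.0867]
ee_rot: [1.068, 2.953, -0.0]
force: [-0.8, -0.5, 4.8]
width: 0.004
gripper_force: 2.8
```

>>> arm_command --targets '[[[0,0,0.001,0,0,0],[0,0,0.001,0,0,0],[0,0,0,0,0,0]]]'

```text
clock: 11.9
position: [0.6306, -0.1548, 0.0854]
ee_rot: [1.068, 2.953, 0.0]
force: [-3.4, -0.2, 10.3]
width: 0.003
gripper_force: 5.1
```

>>> arm_command --targets '[[[0,0,0.001,0,0,0],[0,0,0.0005,0,0,0],[0,0,0,0,0,0]]]'

```text
clock: 12.28
position: [0.6307, -0.1548, 0.0851]
ee_rot: [1.068, 2.953, 0.001]
force: [-7.4, 0.6, 21.7]
width: 0.005
gripper_force: 11.0
```

>>> arm_command --targets '[[[0,0,-0.006,0,0,0],[0,0,-0.015,0,0,0],[0,0,-0.03,0,0,0],[0,0,-0.04,0,0,0],[0,0,-0.04,0,0,0],[0.03,-0.04,0,0,0,0],[0.03,-0.04,0,0,0,0],[0.03,-0.04,0,0,0,0],[0,0,0,0,0,0],[0,0,0,0,0,0]]]'

```text
clock: 13.52
position: [0.4853, -0.1887, 0.2144]
ee_rot: [1.067, 2.953, 0.001]
force: [0.3, -0.2, 0.4]
width: 0.004
gripper_force: 0.0
```

```bash
python3 -c "
from h import *
togo(.633,-.152,.13)
a,b=shot('top','top4.png'); d=fix(b); P=cloud(d)
for n,x,y in (('start',.633,-.152),('key',.488,-.0505),('knob',.585,.244)):
  m=np.hypot(P[...,0]-x,P[...,1]-y)<.012; print(n,np.median(P[m][:,2]))
"
```

```text
t 13.53 pos [ 0.4853 -0.1887  0.2144] F [ 0.3 -0.2  0.4] w 0.004 tip z 0.1954
axes [[-0.769, 0.639, 0.002], [0.639, 0.769, 0.0], [-0.001, 0.001, -1.0]]
tool shift [-0.0901  0.1225  0.0846]
start 0.07517137538467267
key 0.06919568455948988
knob 0.17554274264217018
```

View pics/top4.png

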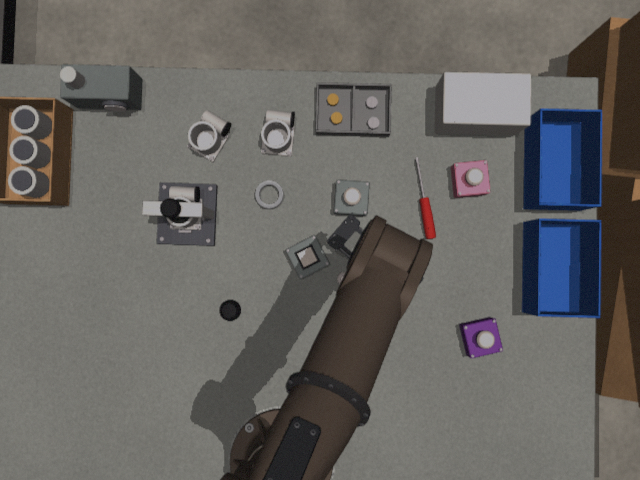

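The button bottomed out at 0.066 m (22 N) and is back up at about 0.075 m. The knob is home at 0.1755 m and the key is out. The top view shows the nest (172,208), the throttle bodies, tape, cover and driver unmoved, and the tool clear of everything.

```bash
python3 -c "
from cell import arm
print(arm.sign_off())"
```

```text
the job is handed in; nothing more can be done
None
```

The job is handed in at about 13.5 s of the 48 s allowed: the plunger was pushed home, then the rocker switched on, then the start button pressed to its stop and released, with the key left out and no other part seen to move.

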